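Switch the seesaw gate and feed the parts to the empty bin

TASK

The blue bin on the left of the sorting rig is full. With the fingertips only, press the raised right-hand red tab down so that the yellow seesaw gate rocks right over its pivot and stays leaning to the right; then push the blue paddle all the way forward along the feed lane so that the three waiting orange balls roll down the other chute into the empty green bin. Do not touch, pick up or carry the balls themselves, send none to the blue bin, leave the can, cup, screwdriver and switch box where they are, and finish clear of everything.

Things in the scene. Friction and masses are not known exactly. Their poses are not given: they have to be found in the camera images.
- rig: Sorting trainer fixed on the bench, turned by up to 0.3 rad: plywood board 270 x 500 x 14 mm with feed lane, seesaw gate, two aluminium chutes and two bins. Origin on the bench (board underside, 5 mm beyond its middle), under the middle of the gate; x points away from the robot along the lane, y left along the gate, z up. Pivot line along x at z = 115 mm.
- lane_end (a point): Middle of the far end of the feed lane floor, 141 mm above the bench; balls drop off here onto the middle of the gate. The lane is an aluminium channel along rig x, 105 mm long towards the robot, 36 mm wide outside, 28 inside, sloping 2 degrees down towards the robot; side walls stand 18 mm above its floor. Axes as the rig's.
- blue_bin (a point): Centre of the inner floor of the left (+y) bin, blue, full of orange balls fixed in it; 85 (x) x 90 (y) mm outside, rim 62 mm above the bench. The left chute leads into it.
- green_bin (a point): Centre of the inner floor of the right (-y) bin, green, empty, same size. The right chute leads into it from the gate (chute tops at most 115 mm above the bench).
- gate (a joint): Yellow seesaw trough, 44 mm wide, 160 long (rig y), rocking about rig x. In rad: 0 level, -0.24 leaning fully left (left end low, the start), +0.24 leaning fully right (stop). A steel weight on a black mast over the pivot (top 191 mm above the bench, 20 mm beyond it) makes it top-heavy: once past level it falls over and stays. Pressing a tab takes under 3 N before the stop.
- tab_right (a point): Centre of the top of the red press tab on the right (-y) arm of the gate, beyond the trough: 40 (x) x 34 (y) x 5 mm, at rig x = 45, y = -63 mm, free air around and below. About 143 mm above the bench when the gate leans left; sinks about 30 mm as it goes fully right. Its axes turn with the gate.
- tab_left (a point): The same point on the left-hand (+y) red tab, low at the start.
- pusher (a joint): Feed pusher sliding along the lane (rig +x, away from the robot): 0 drawn back (start), 0.070 m fully forward at its stop. Slides with about 1.5 N friction and stays where it is left; it pushes the row of balls ahead of it.
- push_face (a point): Centre of the robot-side (-x) face of the blue paddle on the pusher, the face to push on. The paddle is 56 mm wide (y), 42 mm tall and 8 mm thick and stands above the lane walls, from about 172 to 214 mm above the bench; the point is about 197 mm above the bench. It moves with the pusher, axes parallel to the rig's.
- part_a: Orange plastic ball, 22 mm diameter, about 20 g, one of three alike waiting in the lane before the pusher (first, at the lane end). Origin at its centre.
- part_b: Orange plastic ball, 22 mm diameter, about 20 g, one of three alike waiting in the lane before the pusher (middle). Origin at its centre.
- part_c: Orange plastic ball, 22 mm diameter, about 20 g, one of three alike waiting in the lane before the pusher (last, next to the pusher). Origin at its centre.
- can: Red and white spray can, 40 mm diameter, 85 mm tall, loose, standing at the far left of the rig board. Origin at the centre of its underside. Leave alone.
- switch_box: White wall switch box, 55 x 85 x 28 mm, loose, lying at the far right of the rig board. Origin at the centre of its underside. Leave alone.
- cup: Purple cup, 68 mm wide at the rim, 85 mm tall, loose on the bench right of the rig. Origin at the centre of its underside. Leave alone.
- screwdriver: Screwdriver with orange handle about 200 mm long, lying loose on the bench left of the rig, roughly along the rig x axis. Origin under its middle. Leave alone.

How it is judged:
By the outcome, as a careful person would: the job done as asked, in the order asked, and still so for the second after the job is handed in, with the robot touching nothing.
It also fails if it takes over 40 s, if anything falls off the work surface, if the arm or the gripper's body presses on something with over 40 N, if the wrist force passes 120 N, or if a joint passes its speed limit or range.

ROBOT

A 6-joint arm with a two-finger parallel gripper is mounted at the origin on the work surface. World frame = base frame: x ahead of the robot, y to its left, z up, the work surface at z = 0. Lengths are in mm, angles in rad, forces in N, time in s.
With the tool pointing down it reaches from about 275 to 1000 mm from the base axis. Payload 8.4 kg.
Tool frame: the origin (TCP) lies midway between the tips of the shut fingers; the grasp point (between the pads) lies 19 mm behind it; z points along the fingers, y is the line along which they close (so a half turn about z gives the same grasp; the last joint's range is limited). The gripper opens to 85 mm and grips with 20 to 120 N. Pads are 22 mm wide; open, the fingers measure 114 mm over their backs; the gripper's body (76 mm by 85 mm) begins 54 mm behind the grasp point. The pads swing forward as they close: fully open they stand 13 mm farther back than shut.
Start: joints at [1.122, 0.353, 1.633, -0, 1.155, -0.002], TCP at [270.05, 563.649, 203.681] pointing down, gripper open.
Joint ranges: [-2.63, 2.63], [-0.92, 2.1], [0.06, 2.66], [-1.3, 4.44], [0, 2.69], [-3.02, 3.02]. Speed limits (rad/s): [2.22, 2.22, 2.79, 3.14, 3.14, 3.14].

INTERFACE

Orientations are given as [roll, pitch, yaw] about the fixed x, y, z axes, in that order (R = Rz(yaw) Ry(pitch) Rx(roll)).
In Python, from rig import monitor, imaging, r gives the robot as it stands.
- The arm moves only by the tool drive_tool, never from a script. Its argument "plan" is a list of rows, each an object of numbers: "x", "y", "z": the shift along the tool's x, y, z in units of 50 mm (1.0 is 50 mm); "ax", "ay", "az": the turn, a rotation vector about the tool's x, y, z in units of 6 degrees (1.0 is 6 degrees); "hand": the finger opening in mm, from 0 to 85.4. In form: [{"x": .., "y": .., "z": .., "ax": .., "ay": .., "az": .., "hand": ..}, ...]. A call has 1 to 8 rows; each row is the pose to reach, as a shift and turn from the pose commanded when the call began, along the tool's axes at that moment; what a row does not reach only later rows make up. A row lasts 1/10 s, in which the tool goes at most 50 mm and 8.59 degrees, less where a joint would pass 70% of its speed; a pose out of reach is approached as far as the arm can. A call with a gripper value outside its range is refused whole. The fingers move at their own pace and stop on an object; "grip_force" is the grip in N (left out, the last holds). Time passes only in rows, so rows that repeat a pose let the fingers close. It gives the time, the measured TCP pose, the force, the opening and the grip force at its end, in the units of the state.
- monitor.sense(): the state, without advancing time (a new reading comes with each control period).
- imaging.grab_frame(name): name is "side" or "top"; returns the picture (384x512x3 uint8, red, green, blue); there is no depth.
- imaging.camera_info(name): a dict with "mtx" (3x3 intrinsics, pixels), "dist" ([k1, k2, p1, p2, k3] as OpenCV has them; the pictures are not rectified), "R" (3x3) and "t" (3): a world point X has camera coordinates R X + t. Camera axes: x right, y down, z forward; pixel columns grow to the right and rows downward; lengths in mm; the calibration is good to about 2 mm. A picture is of the moment at which its call begins. camera_info takes no time and is no camera call.
- r.sign_off(): hands the job in; it is judged then, once.
The state is a dict: "clock": time; "qpos": joint angles; "qvel": joint speeds; "joint_efforts": joint torques, N m; "eef_pos": TCP position; "tcp_rot": TCP orientation; "contact_force": force on the tool from outside, world axes, zero at the start; "wrist_torque": the same for the moment, N m; "opening": opening from 0.0 (shut) to 1.0 (fully open); "grasp_force": force on a finger pad.
Only numpy, scipy, OpenCV 4.12 (cv2) and the standard library are available. Lean on these libraries where they do the work, as an engineer would, in place of code of your own. Each camera call takes 0.05 s, during which the arm holds its last target. There are 200 camera calls.

## Working session

There is one attempt and no reset: what is moved stays moved. The work goes in short steps, Python scripts to look and compute and a tool call to move; the robot and the scene stay as the last step left them, time stands still between calls to the robot, and variables do not carry over. Pictures are saved under pics/ and viewed, at most 10 in all, crops included, and the job is handed in when it is done.

Besides the shell and the picture viewer there is one more tool, called as name(argument=value, ...) on one line, values as JSON. drive_tool: Moves the arm, as the interface text tells. Its arguments: {"type":"object","properties":{"plan":{"type":"array","items":{"type":"object","properties":{"x":{"type":"number"},"y":{"type":"number"},"z":{"type":"number"},"ax":{"type":"number"},"ay":{"type":"number"},"az":{"type":"number"},"hand":{"type":"number"}}}},"grip_force":{"type":"number"}},"required":["plan"]}

```bash
mkdir -p pics; python3 - <<'E'
from rig import monitor, imaging, r
import cv2
for n in("side","top"):
    f=imaging.grab_frame(n); cv2.imwrite(f"pics/{n}0.png",f[:,:,::-1])
    c=imaging.camera_info(n); print(n,c["mtx"],c["dist"],c["R"],c["t"])
s=monitor.sense(); print(s)
E
```

```text
side [[383.09384268   0.         264.21143096]
 [  0.         383.09384268 199.137607  ]
 [  0.           0.           1.        ]] [-0.02124839  0.          0.          0.          0.        ] [[ 0.99099209 -0.13376246  0.00650203]
 [-0.09211139 -0.71605067 -0.69194431]
 [ 0.09721195  0.68511243 -0.7219216 ]] [-569.06472171  160.96250482  943.85135824]
top [[460.80450256   0.         248.58894417]
 [  0.         460.80450256 193.7206998 ]
 [  0.           0.           1.        ]] [-0.1348082  0.         0.         0.         0.       ] [[-0.00969776 -0.99962795 -0.02549343]
 [-0.99338025  0.0125492  -0.11418496]
 [ 0.1144624   0.02421733 -0.99313236]] [  54.05838465  595.26339118 1260.41823531]
{'clock': 0.1, 'qpos': array([ 1.12160963e+00,  3.53618925e-01,  1.63405390e+00,  1.91868934e-05,
        1.15516319e+00, -2.41115897e-03]), 'qvel': array([-0.00170002, -0.00175461, -0.00185527,  0.00101098,  0.0012069 ,
        0.00174872]), 'joint_efforts': array([ 1.74185454e-03, -6.06367493e+01, -3.42814779e+01,  2.75423881e-04,
        4.09062850e-03,  1.00762686e-04]), 'eef_pos': array([269.84320356, 563.24916936, 203.01426214]), 'tcp_rot': array([-3.14034933e+00, -2.05415884e-05,  2.69480934e+00]), 'contact_force': array([-0.16660765, -0.00743399,  0.09221355]), 'wrist_torque': array([-0.00428078, -0.0213061 , -0.00379817]), 'grasp_force': 0.0, 'opening': 1.0022940219511702}
```

View pics/side0.png

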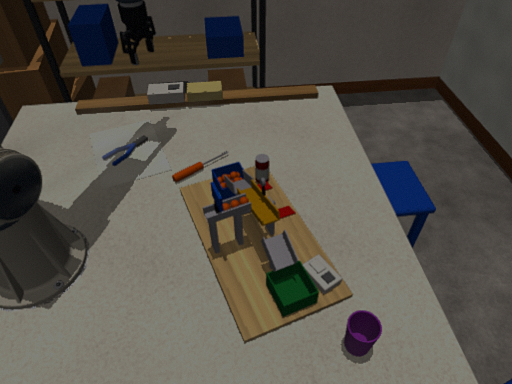

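View pics/top0.png

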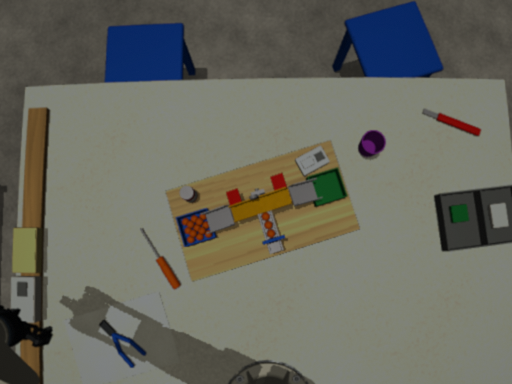

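```bash
cat >h.py <<'E'
import numpy as np, cv2
from rig import monitor, imaging, r
def ray(n,p):
    c=imaging.camera_info(n)
    u=cv2.undistortPoints(np.array([[p]],float),c["mtx"],np.array(c["dist"]))[0,0]
    R=np.array(c["R"]);return -R.T@np.array(c["t"]),R.T@np.array([u[0],u[1],1])
def onz(n,p,z):
    o,d=ray(n,p);return o+d*(z-o[2])/d[2]
def proj(n,X):
    c=imaging.camera_info(n)
    return cv2.projectPoints(np.array(X,float).reshape(-1,1,3),cv2.Rodrigues(np.array(c["R"]))[0],np.array(c["t"]),c["mtx"],np.array(c["dist"]))[0][:,0]
def tri(p,q):
    o,d=ray("top",p);a,b=ray("side",q)
    s=np.linalg.lstsq(np.stack([d,-b],1),a-o,rcond=None)[0]
    P,Q=o+s[0]*d,a+s[1]*b
    return (P+Q)/2,np.linalg.norm(P-Q)
def blobs(f,lo,hi,box,amin=12):
    x0,y0,x1,y1=box
    m=cv2.inRange(cv2.cvtColor(f,cv2.COLOR_RGB2HSV)[y0:y1,x0:x1],lo,hi)
    n,l,st,c=cv2.connectedComponentsWithStats(m)
    return [(st[i,4],(c[i]+[x0,y0]).round(1),st[i,:4]+[x0,y0,0,0]) for i in range(1,n) if st[i,4]>=amin]
E
python3 - <<'E'
from h import *
for n,b in(("top",(150,130,370,290)),("side",(170,140,350,340))):
    f=imaging.grab_frame(n)
    for nm,lo,hi in(("red",(0,200,120),(4,255,255)),("red2",(174,180,100),(180,255,255)),("blue",(105,120,50),(125,255,255)),("yel",(18,200,90),(26,255,255)),("or",(5,200,140),(12,255,255)),("green",(50,120,30),(85,255,255))):
        for x in blobs(f,lo,hi,b): print(n,nm,x)
    x0,y0,w,h=(215,165,100,95) if n=="top" else (195,150,120,110)
    cv2.imwrite(f"pics/{n}c.png",cv2.resize(f[y0:y0+h,x0:x0+w,::-1],None,fx=6 if n=="top" else 5,fy=6 if n=="top" else 5,interpolation=cv2.INTER_CUBIC))
c=[onz("top",p,14) for p in((167,190),(331,142),(359,229),(191,280))]
print(np.round(c,1))
E
```

```text
top red (np.int32(150), array([277.9, 181. ]), array([271, 174,  15,  15]))
top red (np.int32(127), array([233.2, 196.3]), array([227, 189,  13,  15]))
top blue (np.int32(82), array([191.8, 214.3]), array([177, 209,  31,  13]))
top blue (np.int32(16), array([183.1, 227.1]), array([182, 225,   4,   6]))
top blue (np.int32(105), array([198. , 239.6]), array([181, 232,  35,  14]))
top blue (np.int32(18), array([185.6, 235.4]), array([184, 233,   5,   6]))
top blue (np.int32(66), array([273.1, 239.4]), array([263, 236,  22,   8]))
top yel (np.int32(942), array([261.3, 204.4]), array([229, 188,  63,  34]))
top green (np.int32(796), array([327.7, 186.7]), array([307, 168,  40,  38]))
side blue (np.int32(20), array([235.6, 164.4]), array([227, 162,  16,   8]))
side blue (np.int32(49), array([216.8, 177.9]), array([212, 168,  15,  22]))
side blue (np.int32(76), array([215.8, 190.3]), array([211, 181,  11,  19]))
side yel (np.int32(13), array([256., 185.]), array([252, 180,   9,  11]))
side yel (np.int32(473), array([258.9, 206.1]), array([238, 188,  39,  36]))
side yel (np.int32(17), array([271.8, 203.6]), array([265, 196,  13,  15]))
side green (np.int32(916), array([291.4, 288.1]), array([267, 261,  52,  46]))
[[ 612.   283.2   14. ]
 [ 746.1 -192.4   14. ]
 [ 493.5 -264.6   14. ]
 [ 355.   213.    14. ]]
```

View pics/topc.png

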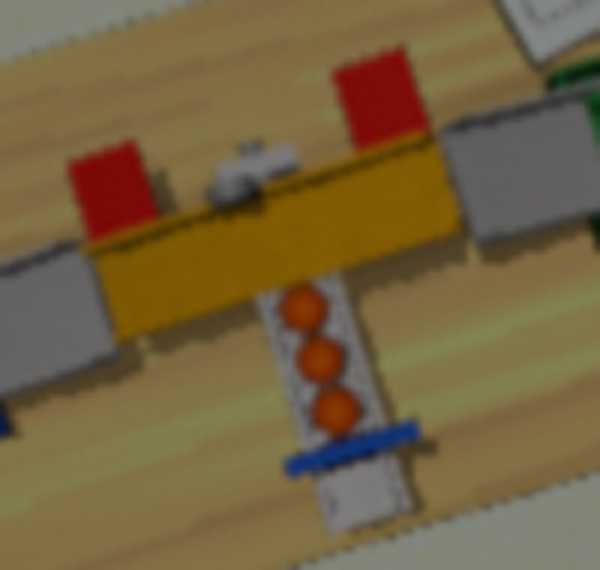

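View pics/sidec.png

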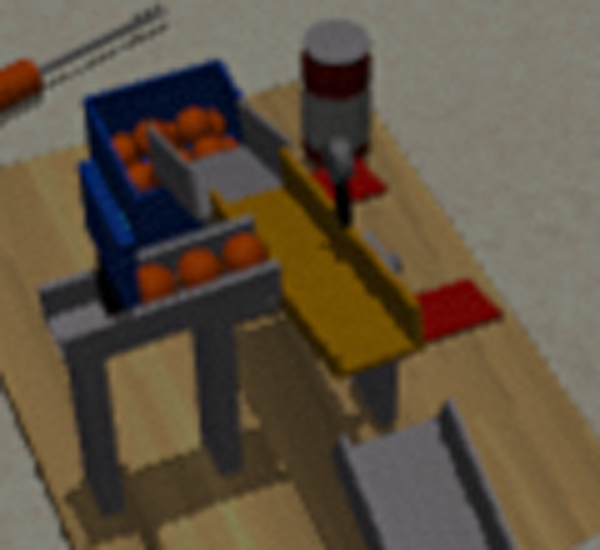

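```bash
python3 - <<'E'
from h import *
a=onz("top",(277.9,181),143);b=onz("top",(233.2,196.3),113)
d=b-a;print(a,b,"yaw",np.arctan2(-d[0],d[1]))
print(tri((277.9,181),(287.4,211.6)))
p=onz("top",(273.1,239.4),210);print("paddle",p)
y=0.272
R=np.array([[np.cos(y),-np.sin(y)],[np.sin(y),np.cos(y)]])
O1=a[:2]-R@[45,-63];O2=b[:2]-R@[45,63];O3=np.array([556.5,11.2]);print(O1,O2,O3)
O=(O1+O2)/2
print("paddle rig",R.T@(p[:2]-O))
print("balls",[R.T@(onz("top",(215+u/6,165+v/6),z)[:2]-O) for u,v,z in((304,308,152),(321,360,152),(337,411,151))])
E
```

```text
[615.43658726 -31.18872729 143.        ] [580.47354771  86.2202139  113.        ] yaw 0.2894267178457753
(array([619.32645583, -31.54731438, 140.70031741]), np.float64(7.070348353155795))
paddle [464.48203464 -14.6654199  210.        ]
[555.16550752  17.40547964] [554.05343188  13.44674703] [556.5  11.2]
paddle rig [-94.89829003  -4.77173681]
balls [array([-33.18101042,  -4.95517364]), array([-56.30361182,  -5.65345402]), array([-78.80618203,  -6.09636092])]
```

```bash
cat >>h.py <<'E'
from scipy.spatial.transform import Rotation as Ro
Y=0.278; O=np.array([555.5,12.]); 
def R2(): return np.array([[np.cos(Y),-np.sin(Y)],[np.sin(Y),np.cos(Y)]])
def move(rx,ry,z,tilt=0):
    "units of drive_tool to reach rig (rx,ry), world z, tool x along rig +y, tilt deg about tool y"
    s=monitor.sense();C=Ro.from_euler("xyz",s["tcp_rot"])
    T=Ro.from_euler("xyz",[np.pi,0,Y+np.pi/2])*Ro.from_rotvec([0,np.radians(tilt),0])
    X=np.r_[O+R2()@[rx,ry],z]
    print((rx,ry,z,tilt),"shift",(C.inv().apply(X-s["eef_pos"])/50).round(2),"turn",(np.degrees((C.inv()*T).as_rotvec())/6).round(2))
def st():
    s=monitor.sense();p=s["eef_pos"];print(round(s["clock"],2),"world",p.round(1),"rig",(R2().T@(p[:2]-O)).round(1),"rot",s["tcp_rot"].round(3),"F",s["contact_force"].round(1),s["qpos"].round(2),round(s["opening"],2))
E
python3 -c "
from h import *
move(48,-62,300,0);move(48,-62,300,18)"
```

```text
(48, -62, 300, 0) shift [-11.46  -7.77  -1.93] turn [-0.01  0.    8.08]
(48, -62, 300, 18) shift [-11.46  -7.77  -1.93] turn [-1.28  2.82  8.01]
```

Raise, turn and travel to above the tab, with the fingers shutting.

drive_tool(plan=[{"x": -0.3,"y": -0.2,"z": -0.5,"az": 1,"hand": 0},{"x": -1,"y": -0.7,"z": -1.0,"az": 2,"hand": 0},{"x": -1.8,"y": -1.2,"z": -1.5,"az": 3,"hand": 0},{"x": -2.6,"y": -1.8,"z": -1.93,"az": 4,"hand": 0},{"x": -3.4,"y": -2.3,"z": -1.93,"az": 5,"hand": 0},{"x": -4.2,"y": -2.85,"z": -1.93,"az": 6,"hand": 0},{"x": -5.0,"y": -3.4,"z": -1.93,"az": 7,"hand": 0},{"x": -5.8,"y": -3.95,"z": -1.93,"az": 8.08,"hand": 0}])

```text
invalid input
```

```bash
python3 -c "
from h import *
st();move(48,-62,240,0);move(48,-62,240,18)"
```

```text
0.2 world [269.9 563.4 203.2] rig [-123.3  608.6] rot [-3.141  0.     2.695] F [0.5 1.1 1. ] [ 1.12  0.35  1.63 -0.    1.16 -0.  ] 1.0
(48, -62, 240, 0) shift [-11.46  -7.77  -0.73] turn [-0.01  0.    8.08]
(48, -62, 240, 18) shift [-11.46  -7.77  -0.73] turn [-1.28  2.82  8.01]
```

drive_tool(plan=[{"x": -0.3,"y": -0.2,"z": -0.5,"ax": 0,"ay": 0,"az": 1,"hand": 0},{"x": -1,"y": -0.7,"z": -1.0,"ax": 0,"ay": 0,"az": 2,"hand": 0},{"x": -1.8,"y": -1.2,"z": -1.5,"ax": 0,"ay": 0,"az": 3,"hand": 0},{"x": -2.6,"y": -1.8,"z": -1.93,"ax": 0,"ay": 0,"az": 4,"hand": 0},{"x": -3.4,"y": -2.3,"z": -1.93,"ax": 0,"ay": 0,"az": 5,"hand": 0},{"x": -4.2,"y": -2.85,"z": -1.93,"ax": 0,"ay": 0,"az": 6,"hand": 0},{"x": -5.0,"y": -3.4,"z": -1.93,"ax": 0,"ay": 0,"az": 7,"hand": 0},{"x": -5.8,"y": -3.95,"z": -1.93,"ax": 0,"ay": 0,"az": 8.08,"hand": 0}])

```text
clock: 1.0
eef_pos: [446.8, 258.4, 300.3]
tcp_rot: [3.141, -0.0, 1.845]
contact_force: [0.7, 0.8, 0.8]
opening: -0.0
grasp_force: 0.0
```

```bash
python3 -c "
from h import *
st();move(48,-62,240,0);move(48,-62,240,18)"
```

```text
1.0 world [446.8 258.4 300.3] rig [-36.9 266.7] rot [ 3.141 -0.     1.845] F [0.7 0.8 0.8] [ 0.52  0.1   1.74 -0.    1.3   0.25] -0.0
(48, -62, 240, 0) shift [-6.57  1.73  1.21] turn [ 0.   -0.   -0.04]
(48, -62, 240, 18) shift [-6.57  1.73  1.21] turn [ 0.01  3.   -0.04]
```

drive_tool(plan=[{"x": -0.9,"y": 0.25,"z": 0,"ax": 0,"ay": 0.4,"az": 0,"hand": 0},{"x": -1.8,"y": 0.5,"z": 0,"ax": 0,"ay": 0.8,"az": 0,"hand": 0},{"x": -2.7,"y": 0.75,"z": 0,"ax": 0,"ay": 1.3,"az": 0,"hand": 0},{"x": -3.6,"y": 1.0,"z": 0,"ax": 0,"ay": 1.8,"az": 0,"hand": 0},{"x": -4.5,"y": 1.25,"z": 0,"ax": 0,"ay": 2.3,"az": 0,"hand": 0},{"x": -5.4,"y": 1.5,"z": 0.2,"ax": 0,"ay": 2.8,"az": 0,"hand": 0},{"x": -6.2,"y": 1.73,"z": 0.6,"ax": 0,"ay": 3,"az": 0,"hand": 0},{"x": -6.57,"y": 1.73,"z": 1.2,"ax": 0,"ay": 3,"az": 0,"hand": 0}])

```text
clock: 1.8
eef_pos: [622.2, -36.1, 239.8]
tcp_rot: [3.139, -0.313, 1.846]
contact_force: [0.1, -0.4, 0.1]
opening: 0.004
grasp_force: 0.0
```

drive_tool(plan=[{"x": 0,"y": 0,"z": 0,"ax": 0,"ay": 0,"az": 0,"hand": 0},{"x": 0,"y": 0,"z": 0,"ax": 0,"ay": 0,"az": 0,"hand": 0}])

```text
clock: 2.0
eef_pos: [619.0, -31.8, 239.7]
tcp_rot: [-3.14, -0.315, 1.847]
contact_force: [-0.3, 0.5, 0.1]
opening: -0.003
grasp_force: 0.0
```

```bash
python3 -c "
from h import *
st();move(48,-62,165,18);move(48,-62,116,18)
fs=[imaging.grab_frame('top')[150:230,230:330],imaging.grab_frame('side')[150:250,200:325]]
cv2.imwrite('pics/c1.png',np.hstack([cv2.resize(f,(400,340),interpolation=2)[:,:,::-1] for f in fs]))"
```

```text
2.0 world [619.  -31.8 239.7] rig [ 49.1 -59.6] rot [-3.14  -0.315  1.847] F [-0.3  0.5  0.1] [-0.22  0.4   1.52  0.28  1.38 -0.57] -0.0
(48, -62, 165, 18) shift [-0.51 -0.02  1.41] turn [-0.01 -0.01 -0.01]
(48, -62, 116, 18) shift [-0.81 -0.02  2.34] turn [-0.01 -0.01 -0.01]
```

View pics/c1.png

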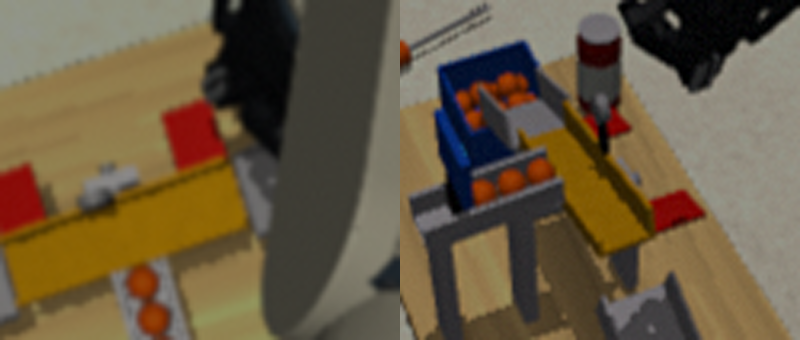

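drive_tool(plan=[{"x": -0.2,"y": 0,"z": 0.5,"ax": 0,"ay": 0,"az": 0,"hand": 0},{"x": -0.4,"y": 0,"z": 1.0,"ax": 0,"ay": 0,"az": 0,"hand": 0},{"x": -0.51,"y": 0,"z": 1.41,"ax": 0,"ay": 0,"az": 0,"hand": 0},{"x": -0.51,"y": 0,"z": 1.41,"ax": 0,"ay": 0,"az": 0,"hand": 0},{"x": -0.51,"y": 0,"z": 1.41,"ax": 0,"ay": 0,"az": 0,"hand": 0}])

```text
clock: 2.6
eef_pos: [620.7, -33.3, 166.9]
tcp_rot: [3.14, -0.314, 1.85]
contact_force: [0.8, 0.0, 1.0]
opening: 0.001
grasp_force: 0.0
```

```bash
python3 -c "
from h import *
st();move(48,-62,118,18)
p=monitor.sense()['eef_pos'];print(proj('top',p),proj('side',p))
fs=[imaging.grab_frame('top')[150:230,230:330],imaging.grab_frame('side')[150:250,200:325]]
cv2.imwrite('pics/c2.png',np.hstack([cv2.resize(f,(400,340),interpolation=2)[:,:,::-1] for f in fs]))"
```

```text
2.6 world [620.7 -33.3 166.9] rig [ 50.3 -61.5] rot [ 3.14  -0.314  1.85 ] F [0.8 0.  1. ] [-0.22  0.47  1.59  0.29  1.25 -0.61] 0.0
(48, -62, 118, 18) shift [-0.31 -0.05  0.93] turn [0.01 0.   0.01]
[[279.06568346 177.5926427 ]] [[287.16490173 204.54544837]]
```

View pics/c2.png

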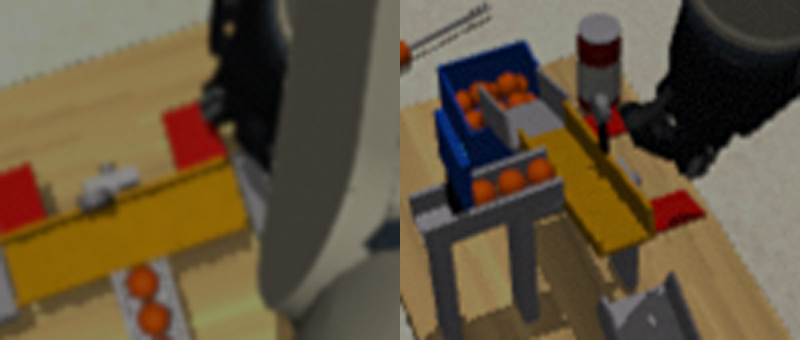

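```bash
python3 -c "
from h import *
st()
for dy in (-11,0,11):
  for dx in (-14,14):
    C=Ro.from_euler('xyz',monitor.sense()['tcp_rot']);q=C.apply([dy,dx,0])+monitor.sense()['eef_pos']
    t=proj('top',q)[0];s=proj('side',q)[0]
    print(dy,dx,q.round(),((t-[230,150])*[4,4.25]).round(),((s-[200,150])*[3.2,3.4]+[400,0]).round())
f=imaging.grab_frame('top')[150:210,250:320];g=imaging.grab_frame('side')[150:230,250:340]
b=lambda f,s:cv2.resize(np.clip((f/255.)**.5*255,0,255).astype(np.uint8),s,interpolation=2)[:,:,::-1]
cv2.imwrite('pics/c3.png',np.hstack([b(f,(400,343)),b(g,(400,343))]))"
```

```text
2.7 world [621.3 -33.9 167.5] rig [ 50.7 -62.2] rot [ 3.139 -0.313  1.85 ] F [-0.3  1.   0.9] [-0.22  0.47  1.58  0.29  1.25 -0.61] -0.0
-11 -14 [611. -48. 164.] [219. 134.] [668. 206.]
-11 14 [638. -40. 164.] [206.  90.] [704. 193.]
0 -14 [608. -38. 167.] [204. 138.] [662. 192.]
0 14 [635. -30. 168.] [191.  94.] [698. 179.]
11 -14 [605. -28. 171.] [188. 143.] [656. 177.]
11 14 [632. -20. 171.] [175.  98.] [692. 165.]
```

View pics/c3.png

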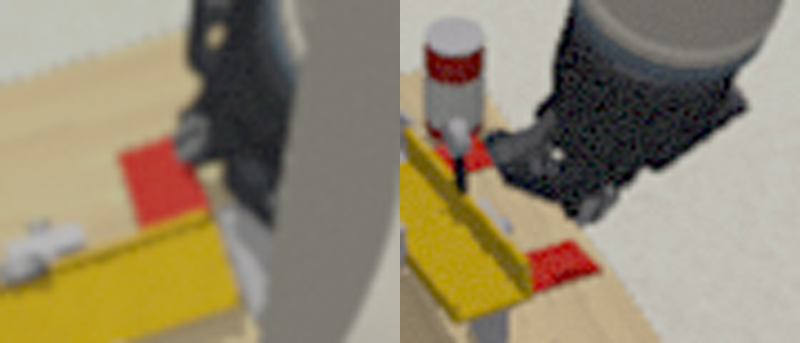

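```bash
python3 -c "
from h import *
st()
p=monitor.sense()['eef_pos'];C=Ro.from_euler('xyz',monitor.sense()['tcp_rot'])
o=[]
for n,(x0,y0,w,h) in (('top',(262,155,50,60)),('side',(265,140,80,96))):
    f=imaging.grab_frame(n)[y0:y0+h,x0:x0+w]; k=480/h
    f=np.clip((f/255.)**.45*255,0,255).astype(np.uint8)
    f=cv2.resize(f,(400,480),interpolation=2)[:,:,::-1].copy()
    P=[((proj(n,p+C.apply(v))[0]-[x0,y0]+.5)*k).astype(int).tolist() for v in ([0,0,0],[0,0,-60.],[0,40.,0])]
    cv2.line(f,P[0],P[1],(0,255,0),1);cv2.line(f,P[0],P[2],(255,0,255),1);o.append(f)
cv2.imwrite('pics/c4.png',np.hstack(o))"
```

```text
2.8 world [621.1 -34.2 167. ] rig [ 50.4 -62.4] rot [ 3.139 -0.313  1.85 ] F [-0.7 -1.6  0.3] [-0.22  0.47  1.58  0.29  1.25 -0.61] -0.0
```

View pics/c4.png

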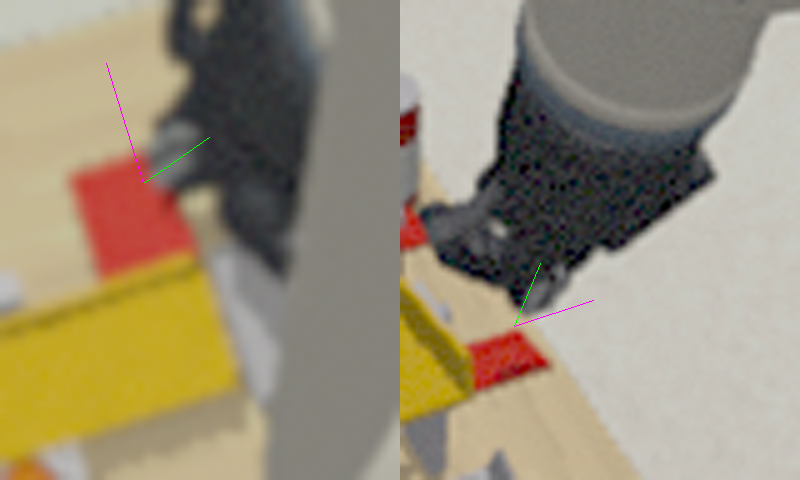

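```bash
python3 -c "
from h import *
st();move(44,-58,155,18);move(44,-58,140,18);move(44,-59,125,18);move(44,-60,118,18)"
```

```text
2.9 world [620.8 -34.3 166.4] rig [ 50.  -62.5] rot [ 3.14  -0.313  1.849] F [-0.2  0.4  0. ] [-0.22  0.47  1.59  0.29  1.25 -0.61] -0.0
(44, -58, 155, 18) shift [ 0.01 -0.12  0.24] turn [0.01 0.01 0.  ]
(44, -58, 140, 18) shift [-0.08 -0.12  0.53] turn [0.01 0.01 0.  ]
(44, -59, 125, 18) shift [-0.19 -0.12  0.81] turn [0.01 0.01 0.  ]
(44, -60, 118, 18) shift [-0.25 -0.12  0.94] turn [0.01 0.01 0.  ]
```

drive_tool(plan=[{"x": 0.01,"y": -0.12,"z": 0.15,"ax": 0,"ay": 0,"az": 0,"hand": 0},{"x": 0.0,"y": -0.12,"z": 0.3,"ax": 0,"ay": 0,"az": 0,"hand": 0},{"x": -0.04,"y": -0.12,"z": 0.42,"ax": 0,"ay": 0,"az": 0,"hand": 0},{"x": -0.08,"y": -0.12,"z": 0.53,"ax": 0,"ay": 0,"az": 0,"hand": 0},{"x": -0.08,"y": -0.12,"z": 0.53,"ax": 0,"ay": 0,"az": 0,"hand": 0}])

```text
clock: 3.4
eef_pos: [612.6, -31.7, 137.5]
tcp_rot: [-3.14, -0.315, 1.848]
contact_force: [0.7, -0.9, -0.7]
opening: 0.001
grasp_force: 0.0
```

drive_tool(plan=[{"x": -0.05,"y": 0,"z": 0.1,"ax": 0,"ay": 0,"az": 0,"hand": 0},{"x": -0.08,"y": 0,"z": 0.2,"ax": 0,"ay": 0,"az": 0,"hand": 0},{"x": -0.11,"y": 0,"z": 0.29,"ax": 0,"ay": 0,"az": 0,"hand": 0},{"x": -0.11,"y": 0,"z": 0.29,"ax": 0,"ay": 0,"az": 0,"hand": 0}])

```text
clock: 3.8
eef_pos: [613.0, -32.4, 122.5]
tcp_rot: [-3.141, -0.315, 1.848]
contact_force: [0.2, -0.3, -0.8]
opening: 0.002
grasp_force: 0.0
```

```bash
python3 -c "
from h import *
st();move(44,-60,116,18)
f=imaging.grab_frame('top');g=imaging.grab_frame('side')
for n,f,b in(('top',f,(215,160,310,230)),('side',g,(230,160,320,235))):
  print(n,blobs(f,(0,200,120),(4,255,255),b),blobs(f,(174,180,100),(180,255,255),b),blobs(f,(18,190,80),(26,255,255),b,40))"
```

```text
3.8 world [613.  -32.4 122.5] rig [ 43.1 -58.5] rot [-3.141 -0.315  1.848] F [ 0.2 -0.3 -0.8] [-0.22  0.51  1.63  0.3   1.17 -0.64] 0.0
(44, -60, 116, 18) shift [-0.07  0.02  0.11] turn [-0.01 -0.   -0.  ]
top [(np.int32(91), array([275.7, 181.7]), array([271, 174,  12,  15])), (np.int32(140), array([233.3, 196.2]), array([227, 189,  14,  15]))] [] [(np.int32(1013), array([261.1, 204.2]), array([229, 187,  63,  35]))]
side [(np.int32(18), array([267.6, 185.8]), array([265, 183,   6,   6]))] [] [(np.int32(529), array([259.1, 206.3]), array([237, 188,  42,  37]))]
```

```bash
cat > v.py <<'E'
from h import *
import sys
st()
p=monitor.sense()['eef_pos'];C=Ro.from_euler('xyz',monitor.sense()['tcp_rot'])
o=[]
for n,(x0,y0,w,h) in (('top',(255,155,50,60)),('side',(260,150,70,84))):
    f=imaging.grab_frame(n)[y0:y0+h,x0:x0+w]; k=480/h
    f=np.clip((f/255.)**.35*255,0,255).astype(np.uint8)
    f=cv2.resize(f,(400,480),interpolation=2)[:,:,::-1].copy()
    q=((proj(n,p)[0]-[x0,y0]+.5)*k).astype(int).tolist();cv2.circle(f,q,4,(0,255,0),1);o.append(f)
cv2.imwrite(sys.argv[1],np.hstack(o))
E
python3 v.py pics/c5.png
```

```text
3.9 world [613.4 -32.4 123.2] rig [ 43.5 -58.6] rot [-3.141 -0.314  1.849] F [ 0.3  1.1 -0.5] [-0.22  0.51  1.63  0.3   1.17 -0.64] 0.0
```

View pics/c5.png

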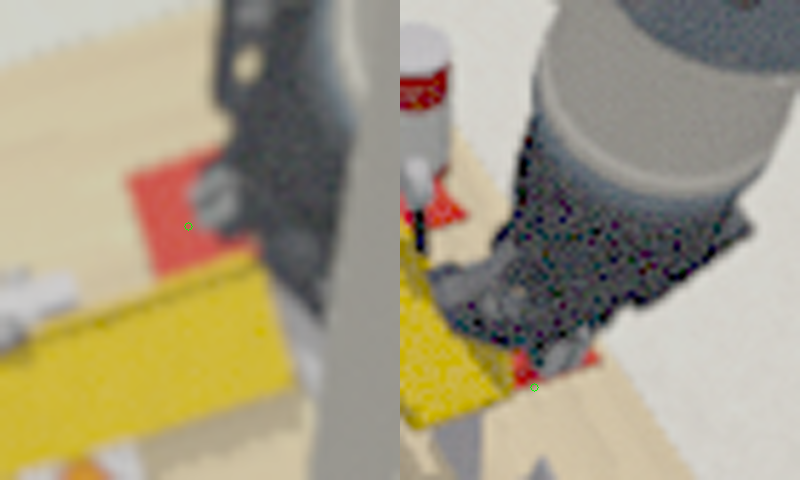

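drive_tool(plan=[{"x": -0.02,"y": 0,"z": 0.07,"ax": 0,"ay": 0,"az": 0,"hand": 0},{"x": -0.04,"y": 0,"z": 0.14,"ax": 0,"ay": 0,"az": 0,"hand": 0},{"x": -0.06,"y": 0,"z": 0.2,"ax": 0,"ay": 0,"az": 0,"hand": 0},{"x": -0.06,"y": 0,"z": 0.2,"ax": 0,"ay": 0,"az": 0,"hand": 0}])

```text
clock: 4.4
eef_pos: [612.9, -32.1, 112.2]
tcp_rot: [-3.141, -0.315, 1.848]
contact_force: [-1.0, -0.7, 0.7]
opening: -0.001
grasp_force: 0.0
```

```bash
cat > g.py <<'E'
from h import *
st()
print("tip tri",tri((280,181.9),(288.9,213.9)))
f=imaging.grab_frame('top');g=imaging.grab_frame('side')
for n,f,b in(('top',f,(215,160,310,230)),('side',g,(230,160,320,235))):
  print(n,blobs(f,(0,200,120),(4,255,255),b),blobs(f,(18,190,80),(26,255,255),b,40))
E
python3 g.py
```

```text
4.4 world [612.9 -32.1 112.2] rig [ 43.1 -58.2] rot [-3.141 -0.315  1.848] F [-1.  -0.7  0.7] [-0.22  0.52  1.64  0.3   1.15 -0.64] -0.0
tip tri (array([619.55084724, -37.24102374, 138.6332605 ]), np.float64(11.748599821513391))
top [(np.int32(74), array([276.1, 181.8]), array([272, 175,  10,  14])), (np.int32(149), array([233.2, 195.9]), array([227, 189,  14,  15]))] [(np.int32(1019), array([260.8, 204.3]), array([230, 187,  62,  35]))]
side [(np.int32(16), array([268.1, 182.5]), array([266, 179,   5,   7]))] [(np.int32(634), array([258.3, 206.3]), array([237, 184,  41,  45]))]
```

drive_tool(plan=[{"x": -0.03,"y": 0,"z": 0.09,"ax": 0,"ay": 0,"az": 0,"hand": 0},{"x": -0.06,"y": 0,"z": 0.18,"ax": 0,"ay": 0,"az": 0,"hand": 0},{"x": -0.09,"y": 0,"z": 0.27,"ax": 0,"ay": 0,"az": 0,"hand": 0},{"x": -0.09,"y": 0,"z": 0.27,"ax": 0,"ay": 0,"az": 0,"hand": 0},{"x": -0.09,"y": 0,"z": 0.27,"ax": 0,"ay": 0,"az": 0,"hand": 0}])

```text
clock: 5.0
eef_pos: [613.2, -32.3, 98.4]
tcp_rot: [-3.141, -0.314, 1.848]
contact_force: [0.4, -0.1, -0.2]
opening: -0.001
grasp_force: 0.0
```

```bash
python3 g.py
```

```text
5.0 world [613.2 -32.3  98.4] rig [ 43.4 -58.4] rot [-3.141 -0.314  1.848] F [ 0.4 -0.1 -0.2] [-0.22  0.54  1.65  0.3   1.13 -0.65] -0.0
tip tri (array([619.55084724, -37.24102374, 138.6332605 ]), np.float64(11.748599821513391))
top [(np.int32(56), array([276.1, 182. ]), array([273, 176,   8,  13])), (np.int32(155), array([233.8, 194.9]), array([227, 188,  15,  15]))] [(np.int32(1007), array([260.9, 204.3]), array([231, 189,  62,  32]))]
side [(np.int32(103), array([264.2, 179.6]), array([257, 175,  15,  11]))] [(np.int32(46), array([258.3, 184.3]), array([252, 174,  13,  21])), (np.int32(807), array([257.8, 206.8]), array([237, 179,  41,  56]))]
```

```bash
python3 -c "
from h import *
for z in(113,128,143):
  q=np.r_[O+R2()@[45,63],z];print(z,proj('side',q),proj('top',q))"
```

```text
113 [[262.86043284 186.74577839]] [[233.68529245 195.91402674]]
128 [[262.88398553 182.49181641]] [[233.3540554  195.28463327]]
143 [[262.90807836 178.14168692]] [[233.01451806 194.6394478 ]]
```

drive_tool(plan=[{"x": 0.03,"y": 0,"z": -0.1,"ax": 0,"ay": 0,"az": 0,"hand": 0},{"x": 0.1,"y": 0,"z": -0.3,"ax": 0,"ay": 0,"az": 0,"hand": 0},{"x": 0.1,"y": 0,"z": -0.3,"ax": 0,"ay": 0,"az": 0,"hand": 0}])

```text
clock: 5.4
eef_pos: [614.6, -32.4, 116.5]
tcp_rot: [3.139, -0.313, 1.849]
contact_force: [0.4, 0.3, -0.0]
opening: 0.001
grasp_force: 0.0
```

```bash
python3 g.py
```

```text
5.4 world [614.6 -32.4 116.5] rig [ 44.6 -58.9] rot [ 3.139 -0.313  1.849] F [ 0.4  0.3 -0. ] [-0.22  0.51  1.64  0.3   1.16 -0.64] 0.0
tip tri (array([619.55084724, -37.24102374, 138.6332605 ]), np.float64(11.748599821513391))
top [(np.int32(61), array([276.4, 183.1]), array([273, 177,   9,  13])), (np.int32(150), array([234.5, 194.4]), array([228, 187,  14,  16]))] [(np.int32(992), array([261.1, 204.2]), array([232, 188,  61,  33]))]
side [(np.int32(122), array([264.5, 178.7]), array([257, 173,  16,  13])), (np.int32(58), array([285.5, 219.6]), array([278, 216,  16,   9]))] [(np.int32(45), array([258.4, 183.2]), array([253, 172,  12,  23])), (np.int32(887), array([257.9, 206.8]), array([237, 178,  41,  57]))]
```

drive_tool(plan=[{"x": 0.1,"y": 0,"z": -0.5,"ax": 0,"ay": 0,"az": 0,"hand": 0},{"x": 0.2,"y": 0,"z": -1.2,"ax": 0,"ay": 0,"az": 0,"hand": 0},{"x": 0.4,"y": 0,"z": -2.0,"ax": 0,"ay": 0,"az": 0,"hand": 0},{"x": 0.6,"y": 0,"z": -2.9,"ax": 0,"ay": -0.5,"az": 0,"hand": 0},{"x": 0.8,"y": 0,"z": -3.6,"ax": 0,"ay": -1.5,"az": 0,"hand": 0},{"x": 0.9,"y": 0,"z": -3.8,"ax": 0,"ay": -2.5,"az": 0,"hand": 0},{"x": 0.9,"y": 0,"z": -3.8,"ax": 0,"ay": -3,"az": 0,"hand": 0},{"x": 0.9,"y": 0,"z": -3.8,"ax": 0,"ay": -3,"az": 0,"hand": 0}])

```text
clock: 6.3
eef_pos: [617.5, -46.0, 310.1]
tcp_rot: [3.14, 0.001, 1.851]
contact_force: [0.1, 0.8, 0.0]
opening: 0.0
grasp_force: 0.0
```

```bash
python3 g.py; python3 -c "
from h import *
move(-155,0,300);move(-155,0,175)"
```

```text
6.3 world [617.5 -46.  310.1] rig [ 43.7 -72.8] rot [3.140e+00 1.000e-03 1.851e+00] F [0.1 0.8 0. ] [-0.08  0.26  1.52 -0.    1.36 -0.36] 0.0
tip tri (array([619.55084724, -37.24102374, 138.6332605 ]), np.float64(11.748599821513391))
top [(np.int32(39), array([275.3, 182. ]), array([273, 177,   5,  13])), (np.int32(150), array([234.5, 194.4]), array([228, 187,  14,  16]))] [(np.int32(179), array([273.4, 200.8]), array([268, 191,  11,  19])), (np.int32(356), array([242.8, 208.8]), array([232, 198,  22,  23]))]
side [(np.int32(117), array([264.4, 178.6]), array([257, 173,  15,  12])), (np.int32(46), array([285.1, 216.6]), array([278, 214,  14,   5]))] [(np.int32(666), array([255.1, 200.2]), array([238, 178,  35,  45]))]
(-155, 0, 300, 0) shift [ 1.48 -3.96  0.18] turn [-0.01 -0.02  0.01]
(-155, 0, 175, 0) shift [ 1.47 -3.96  2.68] turn [-0.01 -0.02  0.01]
```

drive_tool(plan=[{"x": 0.3,"y": -0.8,"z": 0,"ax": 0,"ay": 0,"az": 0,"hand": 0},{"x": 0.6,"y": -1.6,"z": 0,"ax": 0,"ay": 0,"az": 0,"hand": 0},{"x": 0.9,"y": -2.5,"z": 0,"ax": 0,"ay": 0,"az": 0,"hand": 0},{"x": 1.3,"y": -3.4,"z": 0,"ax": 0,"ay": 0,"az": 0,"hand": 0},{"x": 1.47,"y": -4.0,"z": 0.2,"ax": 0,"ay": 0,"az": 0,"hand": 0},{"x": 1.47,"y": -4.0,"z": 1.0,"ax": 0,"ay": 0,"az": 0,"hand": 0},{"x": 1.47,"y": -4.0,"z": 1.9,"ax": 0,"ay": 0,"az": 0,"hand": 0},{"x": 1.47,"y": -4.0,"z": 2.68,"ax": 0,"ay": 0,"az": 0,"hand": 0}])

```text
clock: 7.2
eef_pos: [404.5, -32.2, 173.3]
tcp_rot: [-3.141, -0.001, 1.847]
contact_force: [-0.2, -0.4, 0.5]
opening: 0.001
grasp_force: 0.0
```

drive_tool(plan=[{"x": 0,"y": 0,"z": 0,"ax": 0,"ay": 0,"az": 0,"hand": 0},{"x": 0,"y": 0,"z": 0,"ax": 0,"ay": 0,"az": 0,"hand": 0}])

```text
clock: 7.4
eef_pos: [405.0, -32.1, 175.2]
tcp_rot: [-3.139, -0.001, 1.847]
contact_force: [0.7, -0.5, 1.0]
opening: -0.001
grasp_force: 0.0
```

```bash
python3 -c "
from h import *
st();move(-115,0,175);move(-40,0,175)
p=monitor.sense()['eef_pos']
o=[]
for n,(x0,y0,w,h) in (('top',(235,185,75,90)),('side',(180,120,100,120))):
    f=imaging.grab_frame(n)[y0:y0+h,x0:x0+w]; k=480/h
    f=np.clip((f/255.)**.45*255,0,255).astype(np.uint8)
    f=cv2.resize(f,(400,480),interpolation=2)[:,:,::-1].copy()
    q=((proj(n,p)[0]-[x0,y0]+.5)*k).astype(int).tolist();cv2.circle(f,q,4,(0,255,0),1);o.append(f)
cv2.imwrite('pics/c6.png',np.hstack(o))"
```

```text
7.4 world [405.  -32.1 175.2] rig [-156.8   -1.1] rot [-3.139e+00 -1.000e-03  1.847e+00] F [ 0.7 -0.5  1. ] [-0.08  0.04  2.1   0.    1.   -0.36] -0.0
(-115, 0, 175, 0) shift [0.02 0.84 0.  ] turn [-0.02 -0.01 -0.01]
(-40, 0, 175, 0) shift [ 0.03  2.34 -0.  ] turn [-0.02 -0.01 -0.01]
```

View pics/c6.png

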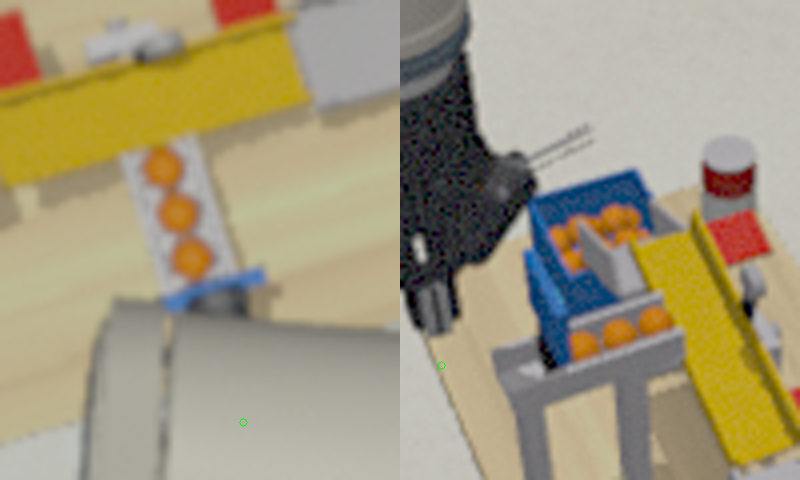

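drive_tool(plan=[{"x": 0.02,"y": 0,"z": 0.3,"ax": 0,"ay": 0,"az": 0,"hand": 0},{"x": 0.02,"y": 0.2,"z": 0.3,"ax": 0,"ay": 0,"az": 0,"hand": 0},{"x": 0.02,"y": 0.4,"z": 0.3,"ax": 0,"ay": 0,"az": 0,"hand": 0},{"x": 0.02,"y": 0.6,"z": 0.3,"ax": 0,"ay": 0,"az": 0,"hand": 0},{"x": 0.02,"y": 0.8,"z": 0.3,"ax": 0,"ay": 0,"az": 0,"hand": 0},{"x": 0.02,"y": 0.8,"z": 0.3,"ax": 0,"ay": 0,"az": 0,"hand": 0},{"x": 0.02,"y": 0.8,"z": 0.3,"ax": 0,"ay": 0,"az": 0,"hand": 0}])

```text
clock: 8.2
eef_pos: [443.5, -19.6, 160.0]
tcp_rot: [-3.141, -0.0, 1.849]
contact_force: [-0.6, 0.8, 0.2]
opening: -0.001
grasp_force: 0.0
```

```bash
cat > w.py <<'E'
from h import *
st()
f=imaging.grab_frame('top');g=imaging.grab_frame('side')
print("paddle",blobs(f,(105,120,50),(125,255,255),(245,190,300,255)),blobs(g,(105,120,50),(125,255,255),(205,160,250,215)))
print("or top lane",blobs(f,(5,190,120),(14,255,255),(240,190,300,250),6),"right",blobs(f,(5,190,90),(14,255,255),(290,160,360,220),6))
print("or side",blobs(g,(5,190,120),(14,255,255),(215,190,262,235),6),"bin",blobs(g,(5,190,90),(14,255,255),(262,225,325,315),6))
E
python3 w.py
```

```text
8.2 world [443.5 -19.6 160. ] rig [-116.4    0.3] rot [-3.141 -0.     1.849] F [-0.6  0.8  0.2] [-0.05  0.12  2.05 -0.    0.97 -0.33] -0.0
paddle [] [(np.int32(15), array([238.3, 164.6]), array([233, 162,  10,   8])), (np.int32(44), array([217.5, 192.9]), array([214, 187,   8,  12])), (np.int32(13), array([222.2, 188. ]), array([220, 186,   7,   4]))]
or top lane [(np.int32(21), array([265., 216.]), array([263, 214,   5,   5]))] right []
or side [(np.int32(22), array([243.3, 199. ]), array([241, 197,   6,   5])), (np.int32(19), array([234.6, 202.1]), array([232, 200,   6,   5]))] bin []
```

drive_tool(plan=[{"x": 0,"y": 0.1,"z": 0,"ax": 0,"ay": 0,"az": 0,"hand": 0},{"x": 0,"y": 0.2,"z": 0,"ax": 0,"ay": 0,"az": 0,"hand": 0},{"x": 0,"y": 0.3,"z": 0,"ax": 0,"ay": 0,"az": 0,"hand": 0},{"x": 0,"y": 0.4,"z": 0,"ax": 0,"ay": 0,"az": 0,"hand": 0},{"x": 0,"y": 0.5,"z": 0,"ax": 0,"ay": 0,"az": 0,"hand": 0},{"x": 0,"y": 0.6,"z": 0,"ax": 0,"ay": 0,"az": 0,"hand": 0},{"x": 0,"y": 0.6,"z": 0,"ax": 0,"ay": 0,"az": 0,"hand": 0}])

```text
clock: 9.0
eef_pos: [473.3, -11.5, 160.1]
tcp_rot: [3.141, 0.0, 1.849]
contact_force: [-0.2, 0.1, -0.7]
opening: 0.001
grasp_force: 0.0
```

```bash
python3 w.py
```

```text
9.0 world [473.3 -11.5 160.1] rig [-85.5  -0. ] rot [3.141 0.    1.849] F [-0.2  0.1 -0.7] [-0.03  0.17  1.99 -0.    0.98 -0.31] 0.0
paddle [] [(np.int32(36), array([229.6, 189.9]), array([227, 184,   7,  12]))]
or top lane [(np.int32(17), array([277.1, 196.6]), array([275, 195,   5,   4]))] right []
or side [(np.int32(16), array([246.4, 197.9]), array([244, 196,   5,   5]))] bin []
```

drive_tool(plan=[{"x": 0,"y": 0.1,"z": 0,"ax": 0,"ay": 0,"az": 0,"hand": 0},{"x": 0,"y": 0.2,"z": 0,"ax": 0,"ay": 0,"az": 0,"hand": 0},{"x": 0,"y": 0.3,"z": 0,"ax": 0,"ay": 0,"az": 0,"hand": 0},{"x": 0,"y": 0.4,"z": 0,"ax": 0,"ay": 0,"az": 0,"hand": 0},{"x": 0,"y": 0.5,"z": 0,"ax": 0,"ay": 0,"az": 0,"hand": 0},{"x": 0,"y": 0.6,"z": 0,"ax": 0,"ay": 0,"az": 0,"hand": 0},{"x": 0,"y": 0.65,"z": 0,"ax": 0,"ay": 0,"az": 0,"hand": 0},{"x": 0,"y": 0.65,"z": 0,"ax": 0,"ay": 0,"az": 0,"hand": 0}])

```text
clock: 9.9
eef_pos: [504.2, -2.6, 160.1]
tcp_rot: [3.141, 0.0, 1.849]
contact_force: [0.4, 0.6, 0.2]
opening: 0.002
grasp_force: 0.0
```

```bash
python3 w.py
```

```text
9.9 world [504.2  -2.6 160.1] rig [-53.4   0.1] rot [3.141 0.    1.849] F [0.4 0.6 0.2] [-0.01  0.22  1.93 -0.    0.99 -0.29] 0.0
paddle [] [(np.int32(28), array([243.4, 186.1]), array([241, 181,   6,  11])), (np.int32(16), array([221.6, 187.1]), array([218, 184,   9,   6]))]
or top lane [] right [(np.int32(33), array([335.2, 182.2]), array([332, 179,   7,   7])), (np.int32(33), array([318.5, 185.6]), array([316, 183,   6,   7]))]
or side [] bin [(np.int32(52), array([295.1, 287. ]), array([291, 283,   9,   8])), (np.int32(12), array([298.5, 297. ]), array([296, 296,   6,   3]))]
```

Two balls are in the green bin; now push on to the stop, in small steps.

drive_tool(plan=[{"x": 0,"y": 0.05,"z": 0,"ax": 0,"ay": 0,"az": 0,"hand": 0},{"x": 0,"y": 0.1,"z": 0,"ax": 0,"ay": 0,"az": 0,"hand": 0},{"x": 0,"y": 0.14,"z": 0,"ax": 0,"ay": 0,"az": 0,"hand": 0},{"x": 0,"y": 0.14,"z": 0,"ax": 0,"ay": 0,"az": 0,"hand": 0},{"x": 0,"y": 0.14,"z": 0,"ax": 0,"ay": 0,"az": 0,"hand": 0}])

```text
clock: 10.5
eef_pos: [510.6, -0.7, 160.1]
tcp_rot: [3.141, 0.0, 1.849]
contact_force: [0.1, -0.2, 0.3]
opening: -0.0
grasp_force: 0.0
```

```bash
python3 w.py
```

```text
10.5 world [510.6  -0.7 160.1] rig [-46.7   0.2] rot [3.141 0.    1.849] F [ 0.1 -0.2  0.3] [-0.    0.23  1.92  0.    1.   -0.28] -0.0
paddle [] [(np.int32(23), array([220.3, 185.2]), array([216, 180,  11,  10])), (np.int32(26), array([246.2, 185.3]), array([244, 181,   6,   9]))]
or top lane [] right [(np.int32(59), array([333.1, 182.8]), array([328, 179,  11,   8])), (np.int32(33), array([323. , 185.8]), array([320, 183,   7,   7]))]
or side [] bin [(np.int32(93), array([293.2, 288.1]), array([288, 282,  11,  13])), (np.int32(13), array([298.5, 296.8]), array([296, 296,   6,   3]))]
```

drive_tool(plan=[{"x": 0,"y": 0.04,"z": 0,"ax": 0,"ay": 0,"az": 0,"hand": 0},{"x": 0,"y": 0.08,"z": 0,"ax": 0,"ay": 0,"az": 0,"hand": 0},{"x": 0,"y": 0.08,"z": 0,"ax": 0,"ay": 0,"az": 0,"hand": 0}])

```text
clock: 10.9
eef_pos: [514.1, 0.4, 160.0]
tcp_rot: [-3.141, -0.0, 1.849]
contact_force: [-1.1, -0.3, 1.2]
opening: -0.001
grasp_force: 0.6
```

```bash
python3 w.py
```

```text
10.9 world [5.141e+02 4.000e-01 1.600e+02] rig [-43.    0.2] rot [-3.141 -0.     1.849] F [-1.1 -0.3  1.2] [-0.    0.23  1.91 -0.    1.   -0.28] -0.0
paddle [] [(np.int32(23), array([219.7, 184.5]), array([215, 178,  12,  12])), (np.int32(21), array([247.5, 184.7]), array([246, 180,   4,  10]))]
or top lane [] right [(np.int32(33), array([335.2, 182.2]), array([332, 179,   7,   7])), (np.int32(32), array([320.4, 186.7]), array([318, 184,   6,   7])), (np.int32(30), array([330.4, 193.4]), array([328, 191,   6,   6]))]
or side [] bin [(np.int32(51), array([290.5, 283.6]), array([287, 280,   8,   8])), (np.int32(53), array([284.4, 295.3]), array([281, 292,   8,   8])), (np.int32(11), array([298.5, 296.9]), array([296, 296,   6,   3]))]
```

drive_tool(plan=[{"x": 0,"y": 0.03,"z": 0,"ax": 0,"ay": 0,"az": 0,"hand": 0},{"x": 0,"y": 0.06,"z": 0,"ax": 0,"ay": 0,"az": 0,"hand": 0},{"x": 0,"y": 0.06,"z": 0,"ax": 0,"ay": 0,"az": 0,"hand": 0}])

```text
clock: 11.3
eef_pos: [514.3, 0.5, 159.8]
tcp_rot: [-3.136, -0.0, 1.849]
contact_force: [-12.4, -3.6, 9.3]
opening: -0.002
grasp_force: 6.7
```

drive_tool(plan=[{"x": 0,"y": 0.03,"z": 0,"ax": 0,"ay": 0,"az": 0,"hand": 0},{"x": 0,"y": 0.06,"z": 0,"ax": 0,"ay": 0,"az": 0,"hand": 0},{"x": 0,"y": 0.06,"z": 0,"ax": 0,"ay": 0,"az": 0,"hand": 0}])

```text
clock: 11.6
eef_pos: [514.4, 0.6, 159.7]
tcp_rot: [-3.13, -0.001, 1.849]
contact_force: [-23.7, -9.4, 19.3]
opening: -0.002
grasp_force: 13.0
```

```bash
python3 w.py
```

```text
11.6 world [514.4   0.6 159.7] rig [-42.7   0.4] rot [-3.130e+00 -1.000e-03  1.849e+00] F [-23.7  -9.4  19.3] [ 0.    0.24  1.9  -0.    1.01 -0.28] -0.0
paddle [] [(np.int32(30), array([219.4, 183.5]), array([214, 176,  14,  14])), (np.int32(21), array([247.6, 184.7]), array([246, 181,   4,   9]))]
or top lane [] right [(np.int32(33), array([335.2, 182.2]), array([332, 179,   7,   7])), (np.int32(32), array([320.4, 186.7]), array([318, 184,   6,   7])), (np.int32(31), array([330.4, 193.5]), array([328, 191,   6,   6]))]
or side [] bin [(np.int32(50), array([290.5, 283.6]), array([287, 280,   8,   8])), (np.int32(54), array([284.4, 295.4]), array([281, 292,   8,   8])), (np.int32(13), array([298.7, 297. ]), array([296, 296,   6,   3]))]
```

drive_tool(plan=[{"x": 0,"y": -0.2,"z": 0,"ax": 0,"ay": 0,"az": 0,"hand": 0},{"x": 0,"y": -0.6,"z": 0,"ax": 0,"ay": 0,"az": 0,"hand": 0},{"x": 0,"y": -1.2,"z": 0,"ax": 0,"ay": 0,"az": 0,"hand": 0},{"x": 0,"y": -1.9,"z": -0.2,"ax": 0,"ay": 0,"az": 0,"hand": 0},{"x": 0,"y": -2.6,"z": -0.8,"ax": 0,"ay": 0,"az": 0,"hand": 0},{"x": 0,"y": -3,"z": -1.6,"ax": 0,"ay": 0,"az": 0,"hand": 0},{"x": 0,"y": -3,"z": -2.4,"ax": 0,"ay": 0,"az": 0,"hand": 0},{"x": 0,"y": -3,"z": -3,"ax": 0,"ay": 0,"az": 0,"hand": 0}])

```text
clock: 12.5
eef_pos: [375.9, -39.3, 312.8]
tcp_rot: [3.138, 0.001, 1.848]
contact_force: [0.2, 0.4, -0.1]
opening: 0.003
grasp_force: 0.0
```

drive_tool(plan=[{"x": 0.8,"y": 0,"z": 0,"ax": 0,"ay": 0,"az": 0,"hand": 0},{"x": 1.6,"y": 0,"z": 0,"ax": 0,"ay": 0,"az": 0,"hand": 0},{"x": 2.4,"y": 0,"z": 0,"ax": 0,"ay": 0,"az": 0,"hand": 0},{"x": 3.2,"y": 0,"z": 0,"ax": 0,"ay": 0,"az": 0,"hand": 0},{"x": 4.0,"y": 0,"z": 0,"ax": 0,"ay": 0,"az": 0,"hand": 0},{"x": 4.0,"y": 0,"z": 0,"ax": 0,"ay": 0,"az": 0,"hand": 0},{"x": 4.0,"y": 0,"z": 0,"ax": 0,"ay": 0,"az": 0,"hand": 0}])

```text
clock: 13.2
eef_pos: [320.7, 153.9, 310.1]
tcp_rot: [3.141, 0.0, 1.852]
contact_force: [0.1, -0.4, 0.1]
opening: -0.004
grasp_force: 0.0
```

```bash
python3 w.py; python3 g.py; python3 - <<'E'
from h import *
f=imaging.grab_frame('top')
p=[b for b in blobs(f,(105,120,50),(125,255,255),(240,190,300,255))]
for b in p:
    q=onz('top',b[1],210);print('paddle rig',R2().T@(q[:2]-O))
for n in('top','side'):   # loose things vs first pictures
    a=cv2.imread(f'pics/{n}0.png')[:,:,::-1];f=imaging.grab_frame(n)
    for nm,(x0,y0,x1,y1) in dict(top=dict(can=(175,180,198,203),box=(292,144,332,176),cup=(355,125,390,160),scr=(138,225,185,292)),side=dict(can=(250,148,275,180),box=(300,250,345,292),cup=(340,305,385,358),scr=(168,148,208,184)))[n].items():
        print(n,nm,np.abs(a[y0:y1,x0:x1].astype(int)-f[y0:y1,x0:x1]).mean().round(1))
E
```

```text
13.2 world [320.7 153.9 310.1] rig [-186.9  200.9] rot [3.141 0.    1.852] F [ 0.1 -0.4  0.1] [ 0.44 -0.2   2.   -0.    1.34  0.16] -0.0
paddle [(np.int32(73), array([264.9, 212. ]), array([254, 208,  22,   9]))] [(np.int32(20), array([235.6, 164.4]), array([227, 162,  16,   8])), (np.int32(54), array([217.6, 176.7]), array([212, 166,  15,  24])), (np.int32(64), array([244.7, 180.2]), array([240, 173,  10,  17]))]
or top lane [] right [(np.int32(33), array([335.2, 182.2]), array([332, 179,   7,   7])), (np.int32(32), array([320.4, 186.7]), array([318, 184,   6,   7])), (np.int32(31), array([330.4, 193.5]), array([328, 191,   6,   6]))]
or side [] bin [(np.int32(45), array([290.4, 283.5]), array([287, 280,   8,   8])), (np.int32(47), array([284.4, 295.1]), array([281, 292,   8,   7])), (np.int32(12), array([298.5, 297. ]), array([296, 296,   6,   3]))]
13.3 world [321.1 152.6 310.1] rig [-186.8  199.6] rot [3.141 0.    1.848] F [ 1.3 -0.4  0.3] [ 0.44 -0.2   2.   -0.    1.34  0.16] 0.0
tip tri (array([619.55084724, -37.24102374, 138.6332605 ]), np.float64(11.748599821513391))
top [(np.int32(35), array([276.5, 183.3]), array([274, 177,   7,  13])), (np.int32(125), array([234.3, 194.4]), array([228, 188,  14,  14]))] [(np.int32(916), array([261.1, 203.8]), array([232, 188,  61,  33]))]
side [] [(np.int32(670), array([261.3, 212. ]), array([247, 178,  31,  57])), (np.int32(40), array([275. , 216.5]), array([270, 206,  11,  21]))]
paddle rig [-26.00570081  -0.73291608]
top can 1.8
top box 1.9
top cup 1.7
top scr 3.9
side can 8.4
side box 1.8
side cup 1.9
side scr 1.7
```

```bash
python3 -c "
from rig import r
print(r.sign_off())"
```

```text
the job is handed in; nothing more can be done
None
```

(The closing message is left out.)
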